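Rock the seesaw gate to feed the blue bin

ROBOT

A 6-joint arm with a two-finger parallel gripper is mounted at the origin on a cart in front of the work surface, level with it; the furniture and walls round the work are solid. World frame = base frame: x ahead of the robot, y to its left, z up, the work surface at z = 0. Lengths are in m, angles in rad, forces in N, time in s.
With the tool pointing down it reaches from about 0.35 to 0.775 m from the base axis. Payload 7.3 kg.
Tool frame: the origin (TCP) lies on the front face of the gripper's body, between the roots of the fingers; the fingertips stand 66 mm ahead of it and the grasp point (between the pads) lies 47 mm ahead of it; z points along the fingers, y is the direction in which the jaws open and shut (so a half turn about z gives the same grasp; the last joint's range is limited). The gripper opens to 92 mm and grips with 3 to 60 N. Pads are 19 mm wide; open, the fingers measure 130 mm over their backs; the gripper's body (75 mm by 190 mm) begins 47 mm behind the grasp point.
Start: joints at [1.196, 0.342, 1.524, -0, 1.275, -0.146], TCP at [0.119, 0.511, 0.292] pointing down, gripper open.
Joint ranges: [-2.53, 2.53], [-0.77, 2.02], [0.04, 2.7], [-1, 4.14], [0.28, 2.66], [-3.11, 3.11]. Speed limits (rad/s): [2.57, 2.57, 3.14, 3.14, 3.14, 3.14].

INTERFACE

Orientations are given as [roll, pitch, yaw] about the fixed x, y, z axes, in that order (R = Rz(yaw) Ry(pitch) Rx(roll)).
In Python, from cell import observe, read_camera, hand_in, search_frame, tip_of gives the robot as it stands. The module is installed in compiled form; this text tells all that it offers.
- The arm moves only by the tool apply_moves, never from a script. Its argument "motion" is a list of rows, each an object with "offset": the shift along the tool's x, y, z in mm, a list of three; "rotation": the turn, a rotation vector about the tool's x, y, z in rad, a list of three. In form: [{"offset": [x, y, z], "rotation": [rx, ry, rz]}, ...]. A call has 1 to 12 rows; each row shifts and turns the pose as measured when the row begins, along the tool's axes as they then stand; what a row does not reach is not made up. A row lasts 1/12 s, in which the tool goes at most 41.7 mm and 7.16 degrees, less where a joint would pass 70% of its speed; a pose out of reach is approached as far as the arm can. A call with a gripper value outside its range is refused whole. "grip" is the closure, from 0 (fully open) to 1 (shut), set as the call begins (left out, the last holds). The fingers move at their own pace and stop on an object; "grip_force" is the grip in N (left out, the last holds). Time passes only in rows, so rows that do not move let the fingers close. It gives the time, the measured TCP pose, the force and the opening at its end, in the units of the state.
- observe(): the state, without advancing time (a new reading comes with each control period).
- read_camera(name): name is "scene" or "top" or "wrist"; returns a dict with "img" (384x512x3 uint8, red, green, blue), "camera_matrix" (3x3 intrinsics, pixels), "D" ([k1, k2, p1, p2, k3] as OpenCV has them; the pictures are not rectified), "R" (3x3) and "t" (3): a world point X has camera coordinates R X + t; the wrist camera has in their place "tool_from_camera" (4x4, takes a point from camera to tool coordinates, whose origin is the TCP and whose axes are the flange's). Camera axes: x right, y down, z forward; pixel columns grow to the right and rows downward; lengths in m; the calibration is good to about 2 mm. A picture is of the moment at which its call begins: read the wrist's pose just before it. There is no depth.
- hand_in(): hands the job in, once; it reports no verdict.
Trained networks look in a picture, given as the dict that the camera call returned (one of the last four; its "shot" number tells which), for a name from the list of things; names that differ only in an ending like _2 or _b are one class to them, and where a whole thing is asked for, a point or a joint stands for the part that bears it (a point fixed in the world has none). Each returns a list of dicts, best first, with "score" (0 to 1); they miss things now and then, are a little off and sometimes report something else, mostly with a low value. They report only what shows in the picture. A call takes as long as a camera call. They do not tell look-alikes from the thing itself.
- search_frame(query, picture): "location" ([x, y, z] in m, in world coordinates, good to about 4 mm: the middle of the surface that is visible of it).
- tip_of(query, picture): "location" ([x, y, z] in m, in world coordinates, good to about 4 mm: a listed point, or the origin of a listed thing).
The state is a dict: "time": time; "qpos": joint angles; "qvel": joint speeds; "joint_efforts": joint torques, N m; "tool_pos": TCP position; "tool_rot": TCP orientation; "contact_force": force on the tool from outside, world axes, zero at the start; "torque": the same for the moment, N m; "opening": finger opening in m.
Only numpy, scipy, OpenCV 4.12 (cv2) and the standard library are available. Lean on these libraries where they do the work, as an engineer would, in place of code of your own. Each camera call takes 0.05 s, during which the arm holds its last target.

TASK

Two rows of orange balls wait on the twin-track feeder, both barred by its green seesaw gate. With the fingertips, push one end pad of the gate down, nearly to its stop, so that the other end lifts and all three balls of the lane that leads to the blue bin run down into that bin; leave the gate tipped so, with the other row still held behind it. Only push the gate: do not touch or lift the balls or the bins, and do not disturb the things around.

Things in the scene. Friction and masses are not known exactly. Their poses are not given: they have to be found in the camera images.
- feeder: Fixed twin-track feeder, grey frame on a 200 x 180 mm base plate. Origin on the surface straight below the gate's pivot; x up the tracks (away from the robot), y left, z up; yaw varies. Two lanes of steel rails, centres at y = +65 mm (left) and -65 mm (right), fall 10 degrees toward -x to ends 55 mm high at x = -115 mm, over the bins. Back plate 115 mm high at x = 108 mm.
- gate (a joint): Green seesaw gate across both lanes, hinged along the feeder's x, 87 mm above its origin. 0 level, range -0.45 to 0.45 rad, positive = left (+y) end up, right end down. A peg under each arm bars the lane below it: near level (start within 0.07) both; an end raised past 0.3 frees the lane on its own side only. Stiff, stays where left; 2 N on an end moves it.
- left_pad (a point): Top centre of the black push pad on the gate's left (+y) end, 36 mm (feeder x) by 46 mm (y), 10 mm thick. It lies 127 mm sideways from the hinge axis and 64 mm above it when level (151 mm over the surface), and moves with the gate: about 60 mm down and 15 mm outward from level to the stop. Its axes are the gate's.
- right_pad (a point): The same on the right (-y) end of the gate.
- blue_bin: Loose open blue bin 100 x 90 x 42 mm, walls 4 mm, 0.25 kg; origin at the centre of its underside. It stands under the low end of the left or of the right lane (this varies), 150 mm from the feeder's origin along the feeder's -x and 65 mm to that side.
- yellow_bin: The same bin in yellow, under the low end of the other lane.
- left_ball1_center (a point): Centre of an orange plastic ball, 25 mm across, 20 g: number 1 from the gate in the left lane, resting against the gate peg.
- left_ball2_center (a point): Centre of an orange plastic ball, 25 mm across, 20 g: number 2 from the gate in the left lane, resting on the ball before it.
- left_ball3_center (a point): Centre of an orange plastic ball, 25 mm across, 20 g: number 3 from the gate in the left lane, resting on the ball before it.
- right_ball1_center (a point): Centre of an orange plastic ball, 25 mm across, 20 g: number 1 from the gate in the right lane, resting against the gate peg.
- right_ball2_center (a point): Centre of an orange plastic ball, 25 mm across, 20 g: number 2 from the gate in the right lane, resting on the ball before it.
- right_ball3_center (a point): Centre of an orange plastic ball, 25 mm across, 20 g: number 3 from the gate in the right lane, resting on the ball before it.
- label_roll: White roll of labels, 68 mm across, 50 mm high, standing loose beside the work; origin at the centre of its underside. Bystander.
- cutter: Yellow snap cutter 154 x 19 x 15 mm, lying loose, length along its x; origin at the centre of its underside. Bystander.
- thermometer: Yellow handheld thermometer 140 x 68 x 23 mm, lying loose, length along its x; origin at the centre of its underside. Bystander.
Mind the look-alikes: they are no part of the job. Of the things like the blue_bin, leave any that is red or turquoise; of the rest the larger one is meant.

How it is judged:
At the end, for the whole second after the job is handed in: The three balls of the lane above the blue bin lie in it (centres under 50 mm above its underside) at rest (under 0.05 m/s), the other three balls are still on their rails behind the gate, and the gate is tipped over 0.36 rad (of 0.45) with the end on the blue bin's side up ((((x of left_ball1_center in the frame of blue_bin between -0.05 and 0.05 m and y of left_ball1_center in the frame of blue_bin between -0.045 and 0.045 m and z of left_ball1_center in the frame of blue_bin below 0.05 m and linear speed of left_ball1 below 0.05 m/s) and (x of left_ball2_center in the frame of blue_bin between -0.05 and 0.05 m and y of left_ball2_center in the frame of blue_bin between -0.045 and 0.045 m and z of left_ball2_center in the frame of blue_bin below 0.05 m and linear speed of left_ball2 below 0.05 m/s) and (x of left_ball3_center in the frame of blue_bin between -0.05 and 0.05 m and y of left_ball3_center in the frame of blue_bin between -0.045 and 0.045 m and z of left_ball3_center in the frame of blue_bin below 0.05 m and linear speed of left_ball3 below 0.05 m/s) and (z of right_ball1_center in the frame of feeder above 0.07 m and x of right_ball1_center in the frame of feeder above 0.005 m) and (z of right_ball2_center in the frame of feeder above 0.07 m and x of right_ball2_center in the frame of feeder above 0.005 m) and (z of right_ball3_center in the frame of feeder above 0.07 m and x of right_ball3_center in the frame of feeder above 0.005 m) and value of joint gate above 0.36 rad) or ((x of right_ball1_center in the frame of blue_bin between -0.05 and 0.05 m and y of right_ball1_center in the frame of blue_bin between -0.045 and 0.045 m and z of right_ball1_center in the frame of blue_bin below 0.05 m and linear speed of right_ball1 below 0.05 m/s) and (x of right_ball2_center in the frame of blue_bin between -0.05 and 0.05 m and y of right_ball2_center in the frame of blue_bin between -0.045 and 0.045 m and z of right_ball2_center in the frame of blue_bin below 0.05 m and linear speed of right_ball2 below 0.05 m/s) and (x of right_ball3_center in the frame of blue_bin between -0.05 and 0.05 m and y of right_ball3_center in the frame of blue_bin between -0.045 and 0.045 m and z of right_ball3_center in the frame of blue_bin below 0.05 m and linear speed of right_ball3 below 0.05 m/s) and (z of left_ball1_center in the frame of feeder above 0.07 m and x of left_ball1_center in the frame of feeder above 0.005 m) and (z of left_ball2_center in the frame of feeder above 0.07 m and x of left_ball2_center in the frame of feeder above 0.005 m) and (z of left_ball3_center in the frame of feeder above 0.07 m and x of left_ball3_center in the frame of feeder above 0.005 m) and value of joint gate below -0.36 rad))); the robot touches nothing.
It fails at once if a ball of the wrong lane is fed into (or over) the yellow bin (horizontal distance between any of left_ball1_center, left_ball2_center, left_ball3_center, right_ball1_center, right_ball2_center, right_ball3_center and yellow_bin below 0.05 m).
It fails at once if the robot touches a ball or a bin (contact force between any of the fingers, the arm and left_ball1 above 0.5 N or contact force between any of the fingers, the arm and left_ball2 above 0.5 N or contact force between any of the fingers, the arm and left_ball3 above 0.5 N or contact force between any of the fingers, the arm and right_ball1 above 0.5 N or contact force between any of the fingers, the arm and right_ball2 above 0.5 N or contact force between any of the fingers, the arm and right_ball3 above 0.5 N or contact force between any of the fingers, the arm and blue_bin above 0.5 N or contact force between any of the fingers, the arm and yellow_bin above 0.5 N).
It fails at once if a ball is lifted off the rails (z of any of left_ball1_center, left_ball2_center, left_ball3_center, right_ball1_center, right_ball2_center, right_ball3_center in the frame of feeder above 0.125 m).
It fails at once if a bin is moved more than 20 mm (distance of any of blue_bin, yellow_bin from where it was at the start of the episode above 0.02 m).
It fails at once if a bystander is moved more than 20 mm (distance of any of label_roll, cutter, thermometer from where it was at the start of the episode above 0.02 m).
It also fails if it takes over 32 s, if anything falls off the work surface, if the arm or the gripper's body presses on something with over 40 N, if the wrist force passes 120 N, or if a joint passes its speed limit or range.

## Working session

There is one attempt and no reset: what is moved stays moved. The work goes in short steps, Python scripts to look and compute and a tool call to move; the robot and the scene stay as the last step left them, time stands still between calls to the robot, and variables do not carry over. Pictures are saved under pics/ and viewed, and the job is handed in when it is done.

Besides the shell and the picture viewer there is one more tool, called as a command line: name --argument value ..., lists and objects as JSON in quotes. apply_moves: Moves the arm, as the interface text tells. Its arguments: {"type":"object","properties":{"motion":{"type":"array"},"grip":{"type":"number"},"grip_force":{"type":"number"}},"required":["motion"]}

```bash
mkdir -p pics; cat > a.py <<'E'
from cell import *
import cv2,json
s=observe();print({k:s[k] for k in('time','tool_pos','tool_rot','contact_force','opening')})
for c in('scene','top'):
    p=read_camera(c);cv2.imwrite(f'pics/{c}0.png',p['img'][:,:,::-1])
    for q in['blue_bin','yellow_bin','left_pad','right_pad','feeder','left_ball1_center','right_ball1_center','label_roll','cutter','thermometer']:
        for d in tip_of(q,p)[:3]:print(c,q,d['score'],d['location'])
E
python3 a.py
```

```text
{'time': 0.0, 'tool_pos': array([0.1189268 , 0.51102498, 0.2915224 ]), 'tool_rot': array([-3.13999477e+00, -2.63909894e-04,  2.91283448e+00]), 'contact_force': array([-0.54194846,  0.98012507, -0.06956142]), 'opening': 0.09190496338712084}
scene blue_bin 0.86 [0.3869, 0.1475, 0.0018]
scene blue_bin 0.82 [0.5049, 0.0032, 0.002]
scene blue_bin 0.72 [0.6599, -0.0057, -0.0034]
scene yellow_bin 0.82 [0.3821, 0.2737, 0.0003]
scene left_pad 0.76 [0.5329, 0.3418, 0.1439]
scene right_pad 0.84 [0.5392, 0.0901, 0.1558]
scene right_pad 0.74 [0.7897, 0.1123, -0.0045]
scene right_pad 0.33 [0.556, 0.1494, 0.0895]
scene left_ball1_center 0.57 [0.553, 0.2843, 0.0895]
scene right_ball1_center 0.58 [0.5551, 0.1495, 0.0887]
scene label_roll 0.56 [0.5662, -0.3318, 0.0006]
scene label_roll 0.53 [0.5558, 0.1499, 0.0916]
scene cutter 0.49 [0.4288, -0.229, -0.0011]
scene thermometer 0.61 [0.7887, 0.1152, -0.0041]
top blue_bin 0.82 [0.703, 0.3783, -0.0031]
top blue_bin 0.67 [0.661, -0.0074, 0.0014]
top blue_bin 0.66 [0.387, 0.1433, 0.0014]
top yellow_bin 0.65 [0.3886, 0.278, -0.0016]
top yellow_bin 0.45 [0.5387, 0.09, 0.152]
top left_pad 0.95 [0.5329, 0.3383, 0.1484]
top left_pad 0.67 [0.5542, 0.1472, 0.0948]
top right_pad 0.76 [0.5365, 0.0899, 0.1547]
top feeder 0.71 [0.5363, 0.2113, -0.0002]
top left_ball1_center 0.53 [0.5523, 0.2766, 0.0919]
top left_ball1_center 0.29 [0.5802, 0.1493, 0.0913]
top right_ball1_center 0.54 [0.5525, 0.1497, 0.0897]
top right_ball1_center 0.24 [0.5636, -0.3296, -0.0062]
top label_roll 0.7 [0.5667, -0.3315, -0.002]
top cutter 0.77 [0.4352, -0.2252, 0.0046]
top thermometer 0.9 [0.795, 0.1155, -0.0018]
top thermometer 0.67 [0.3832, 0.1418, 0.0035]
```

View pics/scene0.png

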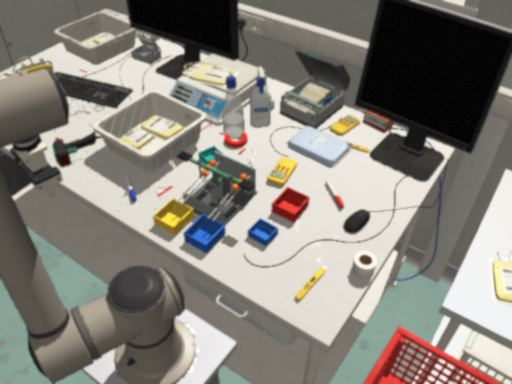

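View pics/top0.png

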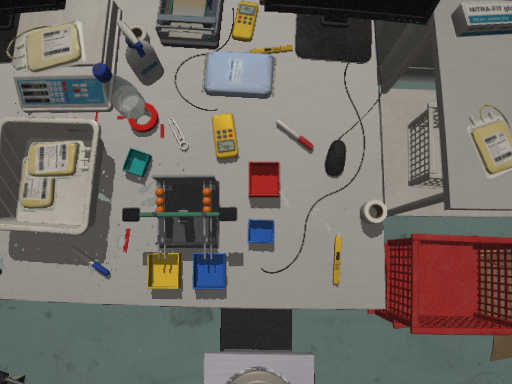

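```bash
python3 - <<'E'
import cv2,numpy as np
a=cv2.imread('pics/top0.png')[130:300,70:290];b=cv2.imread('pics/scene0.png')[80:260,80:320]
cv2.imwrite('pics/c1.png',np.hstack([cv2.resize(a,(400,309),interpolation=2),cv2.resize(b,(400,309),interpolation=2)]))
E
```

```text
(no output)
```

View pics/c1.png

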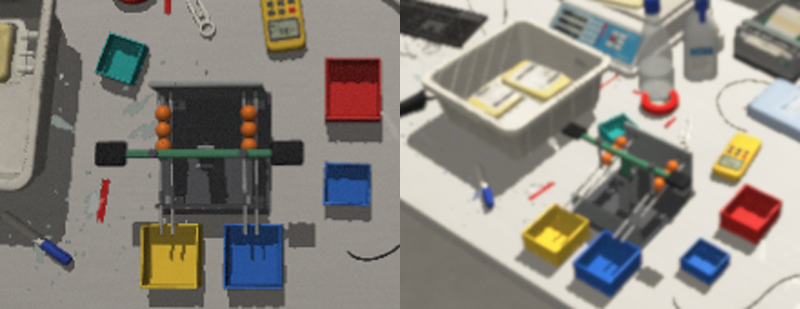

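Candidates for the blue bin in the top view:
- Large blue bin at (210,272), under the right lane.
- Small blue bin at (261,231), a look-alike.
- Red bin at (264,180) and turquoise bin at (138,163), both to be left alone.

The crop confirms that the large blue bin is under the right lane and the yellow bin (164,271) is under the left. The right end must rise, so I'll push the left pad at (131,214) down. The tool's y axis goes along world x to keep clear of the grey tub.

apply_moves --motion '[{"offset":[0,0,0],"rotation":[0,0,0.122]},{"offset":[0,0,0],"rotation":[0,0,0.122]},{"offset":[0,0,0],"rotation":[0,0,0.122]},{"offset":[0,0,0],"rotation":[0,0,0.122]},{"offset":[0,0,0],"rotation":[0,0,0.122]},{"offset":[0,0,0],"rotation":[0,0,0.122]},{"offset":[0,0,0],"rotation":[0,0,0.122]},{"offset":[0,0,0],"rotation":[0,0,0.122]},{"offset":[0,0,0],"rotation":[0,0,0.122]},{"offset":[0,0,0],"rotation":[0,0,0.122]},{"offset":[0,0,0],"rotation":[0,0,0.122]},{"offset":[0,0,0],"rotation":[0,0,0]}]' --grip 1 --grip_force 10

```text
time: 2.1
tool_pos: [0.119, 0.5113, 0.2922]
tool_rot: [-3.142, -0.0, 1.534]
contact_force: [-0.5, 0.5, 0.9]
opening: 0.0164
```

apply_moves --motion '[{"offset":[-15,34,0],"rotation":[0,0,-0.05]},{"offset":[-14,34,0],"rotation":[0,0,0]},{"offset":[-14,34,0],"rotation":[0,0,0]},{"offset":[-14,34,0],"rotation":[0,0,0]},{"offset":[-14,34,0],"rotation":[0,0,0]},{"offset":[-14,34,0],"rotation":[0,0,0]},{"offset":[-14,34,0],"rotation":[0,0,0]},{"offset":[-14,34,0],"rotation":[0,0,0]},{"offset":[-14,34,0],"rotation":[0,0,0]},{"offset":[-14,34,0],"rotation":[0,0,0]},{"offset":[-14,34,0],"rotation":[0,0,0]},{"offset":[0,0,0],"rotation":[0,0,0]}]'

```text
time: 3.1
tool_pos: [0.5127, 0.3627, 0.2913]
tool_rot: [3.14, -0.002, 1.645]
contact_force: [-1.1, -0.9, -0.9]
opening: 0.0005
```

```bash
cat > b.py <<'E'
from cell import *
import cv2,sys
n=sys.argv[1]
s=observe();print({k:s[k] for k in('time','tool_pos','tool_rot','contact_force','opening')})
for c in('scene','wrist','top'):
    p=read_camera(c);cv2.imwrite(f'pics/{c}{n}.png',p['img'][:,:,::-1])
    for q in['left_pad','right_pad']:
        for d in tip_of(q,p)[:1]:print(c,q,d['score'],d['location'])
E
python3 b.py 1
```

```text
{'time': 3.1, 'tool_pos': array([0.51273917, 0.36267962, 0.29133415]), 'tool_rot': array([ 3.14046341e+00, -2.05286995e-03,  1.64467196e+00]), 'contact_force': array([-1.09231335, -0.89619139, -0.93416358]), 'opening': 0.00045787233452737966}
scene left_pad 0.86 [0.5307, 0.3438, 0.1449]
scene right_pad 0.96 [0.5379, 0.0895, 0.1533]
wrist left_pad 0.67 [0.5354, 0.3474, 0.1502]
top left_pad 0.58 [0.533, 0.3372, 0.1469]
top right_pad 0.84 [0.5387, 0.0897, 0.1543]
```

View pics/wrist1.png

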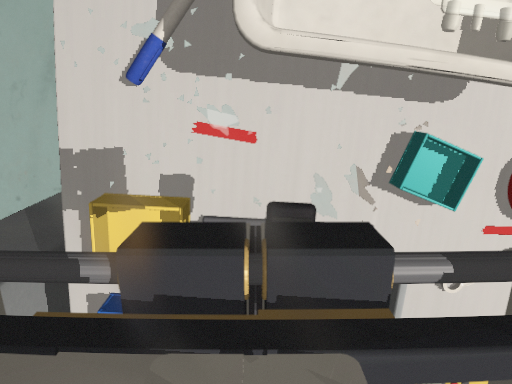

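View pics/scene1.png

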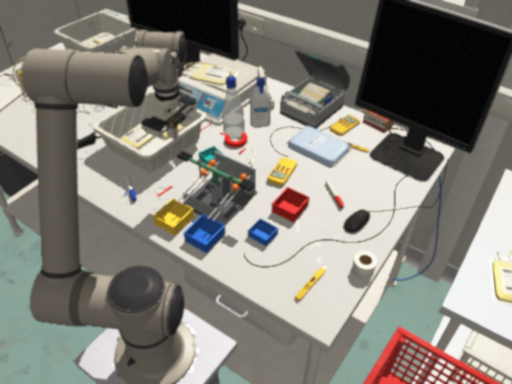

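apply_moves --motion '[{"offset":[-11,10,10],"rotation":[0,0,0.05]},{"offset":[-11,10,10],"rotation":[0,0,0]},{"offset":[0,0,10],"rotation":[0,0,0]},{"offset":[0,0,10],"rotation":[0,0,0]},{"offset":[0,0,10],"rotation":[0,0,0]},{"offset":[0,0,10],"rotation":[0,0,0]},{"offset":[0,0,0],"rotation":[0,0,0]}]'

```text
time: 4.13
tool_pos: [0.5251, 0.3475, 0.2288]
tool_rot: [-3.141, -0.005, 1.606]
contact_force: [-0.4, -0.6, 0.3]
opening: 0.0004
```

```bash
python3 b.py 2;  python3 - <<'E'
import cv2,numpy as np
a=cv2.imread('pics/top2.png')[130:300,70:290];b=cv2.imread('pics/scene2.png')[80:260,80:320]
cv2.imwrite('pics/c2.png',np.hstack([cv2.resize(a,(400,309),interpolation=2),cv2.resize(b,(400,309),interpolation=2)]))
E
```

```text
{'time': 4.1333, 'tool_pos': array([0.52508473, 0.34750587, 0.22881295]), 'tool_rot': array([-3.14100972, -0.00479487,  1.60577941]), 'contact_force': array([-0.36020452, -0.56771539,  0.31658633]), 'opening': 0.00039790282478395413}
scene left_pad 0.7 [0.5331, 0.3424, 0.1458]
scene right_pad 0.6 [0.5387, 0.0932, 0.1549]
top left_pad 0.85 [0.534, 0.3387, 0.1502]
top right_pad 0.82 [0.5362, 0.0904, 0.1552]
```

View pics/c2.png

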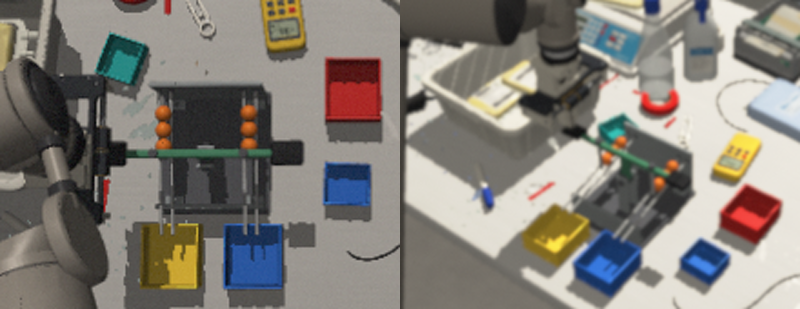

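View pics/wrist2.png

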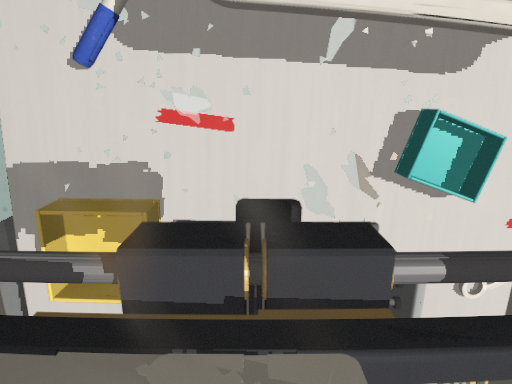

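apply_moves --motion '[{"offset":[-2,8,4],"rotation":[0,0,0]},{"offset":[0,0,6],"rotation":[0,0,0]},{"offset":[0,0,6],"rotation":[0,0,0]},{"offset":[0,0,6],"rotation":[0,0,0]},{"offset":[0,0,6],"rotation":[0,0,0]},{"offset":[0,0,6],"rotation":[0,0,0]}]'

```text
time: 5.08
tool_pos: [0.5368, 0.3477, 0.1981]
tool_rot: [3.131, -0.012, 1.605]
contact_force: [-0.9, 3.4, 3.0]
opening: 0.0003
```

apply_moves --motion '[{"offset":[0,-1,6],"rotation":[0,0,0]},{"offset":[1,0,6],"rotation":[0,0,0]},{"offset":[1,0,6],"rotation":[0,0,0]},{"offset":[0,0,6],"rotation":[0,0,0]},{"offset":[1,0,6],"rotation":[0,0,0]}]'

```text
time: 5.5
tool_pos: [0.5357, 0.3524, 0.165]
tool_rot: [3.13, -0.014, 1.606]
contact_force: [0.4, 1.0, 2.4]
opening: 0.0003
```

```bash
python3 b.py 3;  python3 - <<'E'
import cv2,numpy as np
a=cv2.imread('pics/top3.png')[130:300,70:290];b=cv2.imread('pics/scene3.png')[80:260,80:320]
cv2.imwrite('pics/c3.png',np.hstack([cv2.resize(a,(400,309),interpolation=2),cv2.resize(b,(400,309),interpolation=2)]))
E
```

```text
{'time': 5.5, 'tool_pos': array([0.53573571, 0.35242547, 0.16504777]), 'tool_rot': array([ 3.13021903, -0.0135982 ,  1.60561096]), 'contact_force': array([0.36476398, 0.97337295, 2.40424449]), 'opening': 0.0003215099563594327}
scene left_pad 0.89 [0.532, 0.3572, 0.0931]
wrist left_pad 0.84 [0.5312, 0.3565, 0.0942]
top left_pad 0.71 [0.5306, 0.3541, 0.0911]
top right_pad 0.56 [0.5383, 0.1271, 0.2015]
```

View pics/c3.png

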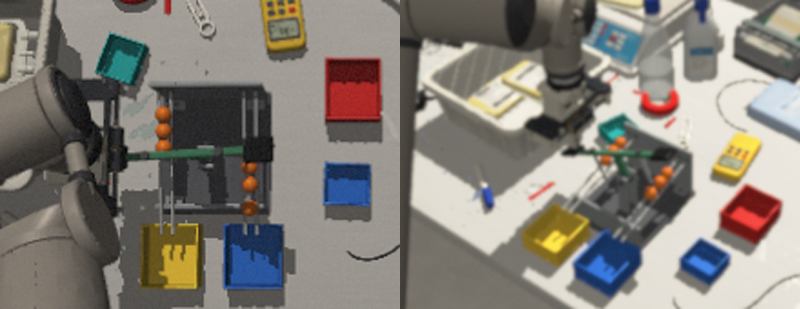

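The gate is at about -0.42 rad and the right-lane balls are rolling out while the left row is held. I'll nudge a little further and then lift off.

apply_moves --motion '[{"offset":[0,0,2],"rotation":[0,0,0]},{"offset":[0,0,0],"rotation":[0,0,0]},{"offset":[0,0,-10],"rotation":[0,0,0]},{"offset":[0,0,-15],"rotation":[0,0,0]},{"offset":[0,0,-25],"rotation":[0,0,0]},{"offset":[0,0,-25],"rotation":[0,0,0]},{"offset":[0,0,-25],"rotation":[0,0,0]},{"offset":[0,0,-25],"rotation":[0,0,0]},{"offset":[0,0,0],"rotation":[0,0,0]},{"offset":[0,0,0],"rotation":[0,0,0]},{"offset":[0,0,0],"rotation":[0,0,0]},{"offset":[0,0,0],"rotation":[0,0,0]}]'

```text
time: 6.95
tool_pos: [0.5336, 0.3495, 0.2996]
tool_rot: [3.129, -0.013, 1.605]
contact_force: [-0.0, 0.5, -0.5]
opening: 0.0007
```

apply_moves --motion '[{"offset":[0,0,0],"rotation":[0,0,0]},{"offset":[0,0,0],"rotation":[0,0,0]},{"offset":[0,0,0],"rotation":[0,0,0]},{"offset":[0,0,0],"rotation":[0,0,0]},{"offset":[0,0,0],"rotation":[0,0,0]},{"offset":[0,0,0],"rotation":[0,0,0]},{"offset":[0,0,0],"rotation":[0,0,0]},{"offset":[0,0,0],"rotation":[0,0,0]},{"offset":[0,0,0],"rotation":[0,0,0]},{"offset":[0,0,0],"rotation":[0,0,0]},{"offset":[0,0,0],"rotation":[0,0,0]},{"offset":[0,0,0],"rotation":[0,0,0]}]'

```text
time: 7.95
tool_pos: [0.5326, 0.349, 0.2947]
tool_rot: [3.137, -0.01, 1.605]
contact_force: [0.6, 0.7, 0.4]
opening: 0.0005
```

```bash
python3 b.py 4;  python3 - <<'E'
import cv2,numpy as np
a=cv2.imread('pics/top4.png')[130:300,70:290];b=cv2.imread('pics/scene4.png')[80:260,80:320]
cv2.imwrite('pics/c4.png',np.hstack([cv2.resize(a,(400,309),interpolation=2),cv2.resize(b,(400,309),interpolation=2)]))
E
```

```text
{'time': 7.95, 'tool_pos': array([0.53263722, 0.34895339, 0.29467497]), 'tool_rot': array([ 3.13709793, -0.00979555,  1.60483204]), 'contact_force': array([0.61183204, 0.69708132, 0.36547815]), 'opening': 0.0005049798959137178}
scene left_pad 0.85 [0.5347, 0.3568, 0.0883]
scene right_pad 0.66 [0.5386, 0.1295, 0.203]
wrist left_pad 0.73 [0.5325, 0.3572, 0.094]
top left_pad 0.67 [0.5301, 0.3521, 0.0917]
top right_pad 0.78 [0.5346, 0.1285, 0.1982]
```

View pics/c4.png

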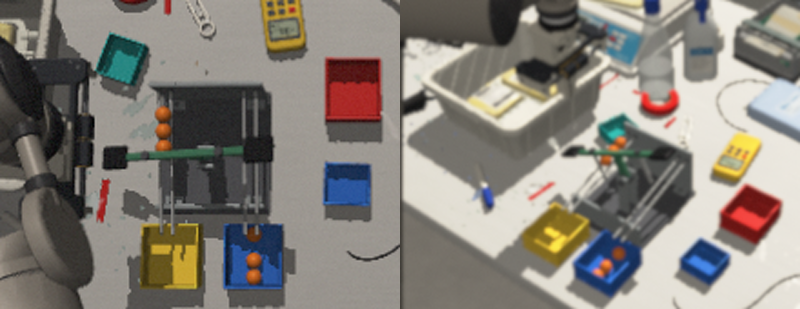

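apply_moves --motion '[{"offset":[0,0,0],"rotation":[0,0,0]},{"offset":[0,0,0],"rotation":[0,0,0]},{"offset":[0,0,0],"rotation":[0,0,0]},{"offset":[0,0,0],"rotation":[0,0,0]},{"offset":[0,0,0],"rotation":[0,0,0]},{"offset":[0,0,0],"rotation":[0,0,0]},{"offset":[0,0,0],"rotation":[0,0,0]},{"offset":[0,0,0],"rotation":[0,0,0]},{"offset":[0,0,0],"rotation":[0,0,0]},{"offset":[0,0,0],"rotation":[0,0,0]},{"offset":[0,0,0],"rotation":[0,0,0]},{"offset":[0,0,0],"rotation":[0,0,0]}]'

```text
time: 9.4
tool_pos: [0.5326, 0.349, 0.2946]
tool_rot: [3.137, -0.01, 1.605]
contact_force: [0.0, 1.0, -0.4]
opening: 0.0003
```

```bash
python3 - <<'E'
from cell import *
import cv2,numpy as np
I=[]
for c in('top','scene'):
    p=read_camera(c);im=p['img'][:,:,::-1]
    for q in['right_ball1_center','left_ball1_center','blue_bin']:
        for d in tip_of(q,p)[:8]:print(c,q,d['score'],d['location'])
    I.append(cv2.resize(im[240:300,140:240] if c=='top' else im[190:260,145:245],(400,300),interpolation=2))
cv2.imwrite('pics/c5.png',np.hstack(I))
E
```

```text
top right_ball1_center 0.39 [0.3514, 0.1454, 0.0154]
top left_ball1_center 0.71 [0.7913, 0.1121, 0.0034]
top left_ball1_center 0.48 [0.5478, 0.2771, 0.0878]
top blue_bin 0.87 [0.7002, 0.3787, -0.0012]
top blue_bin 0.75 [0.6571, -0.0089, -0.0006]
top blue_bin 0.64 [0.5017, 0.0019, -0.0023]
top blue_bin 0.63 [0.3839, 0.1446, 0.0026]
scene left_ball1_center 0.54 [0.3868, 0.1512, -0.003]
scene left_ball1_center 0.5 [0.5504, 0.2827, 0.0892]
scene blue_bin 0.92 [0.5046, 0.0018, 0.0012]
scene blue_bin 0.91 [0.6606, -0.0079, -0.0006]
scene blue_bin 0.84 [0.3887, 0.1474, -0.0016]
scene blue_bin 0.52 [0.708, 0.3755, 0.0032]
```

View pics/c5.png

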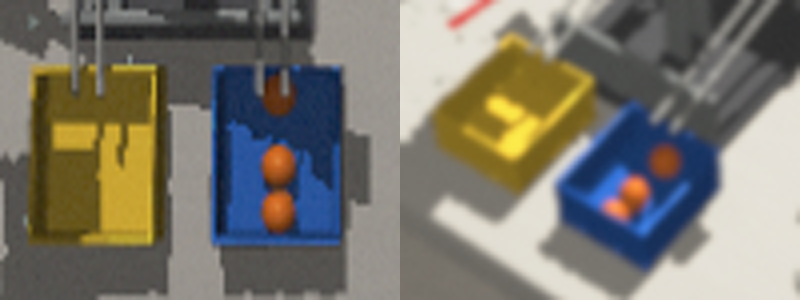

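```bash
python3 - <<'E'
from cell import *
import cv2,numpy as np
P=[];u=[]
for c in('top','scene'):
    p=read_camera(c);im=p['img'].astype(int)
    x0,x1,y0,y1=(200,222,252,266) if c=='top' else (203,219,219,235)
    s=im[y0:y1,x0:x1];m=(s[...,0]>s[...,2]+30);ys,xs=np.nonzero(m);pt=[xs.mean()+x0,ys.mean()+y0];print(c,pt,m.sum())
    u.append(cv2.undistortPoints(np.array([[pt]]),p['camera_matrix'],np.array(p['D'])).reshape(2,1));P.append(np.c_[p['R'],p['t']])
X=cv2.triangulatePoints(P[0],P[1],u[0],u[1]).ravel();print(X[:3]/X[3]);print(observe()['time'])
E
```

```text
top [np.float64(208.81578947368422), np.float64(259.0263157894737)] 38
scene [np.float64(209.10714285714286), np.float64(228.76785714285714)] 56
[0.41890062 0.15182131 0.00954274]
9.9
```

```bash
python3 -c "
from cell import *
print(hand_in())"
```

```text
the job is handed in; nothing more can be done
None
```

I pushed the gate's left pad down with the closed fingertips, and all three right-lane balls ran into the blue bin. The large blue bin stood under the right lane. I then lifted straight off and handed in at about 10 s.

- **Gate:** the pad heights (left about 0.091 m, right about 0.20 m) put it at about -0.43 rad with the right end up. It stayed there after I lifted off.
- **Blue bin:** the pictures show three balls in it. The shaded one under the rail end triangulates to about 10 mm above the bin's underside. In pictures 1.4 s apart, the balls looked unmoved.
- **Other row:** the three left-lane balls are still behind the gate, and the yellow bin is empty.
- **Contact and surroundings:** the force readings I got during the push stayed under 5 N. I saw nothing around the feeder displaced in the pictures, but I did not re-measure the bystanders' positions at the end.
- **Disagreements:** the networks reported some false hits, such as a left ball at the thermometer. They also located only one of the three balls directly at the end, so the count of three is from the pictures.

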